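# Check an incubator door with a straightedge

## Robot

A 7-joint arm with a two-finger parallel gripper is mounted at the origin on the work surface. World frame = base frame: x ahead of the robot, y to its left, z up, the work surface at z = 0. Lengths are in m, angles in rad, forces in N, time in s.
With the tool pointing down it reaches from about 0.4 to 0.85 m from the base axis. Payload 10.4 kg.
Tool frame: the origin (TCP) lies at the very end of the fingers, on their centre line; the grasp point (between the pads) lies 19 mm behind it; z points along the fingers, y is the line along which they close (so a half turn about z gives the same grasp; the last joint's range is limited). The gripper opens to 85 mm and grips with 20 to 120 N. Pads are 22 mm wide; open, the fingers measure 114 mm over their backs; the gripper's body (76 mm by 85 mm) begins 54 mm behind the grasp point. The pads swing forward as they close: fully open they stand 13 mm farther back than shut.
Start: joints at [1.273, 0.332, -0.065, 1.46, 0.022, 1.35, -0.088], TCP at [0.17, -0.602, 0.231] pointing down, gripper open.
Joint ranges: [-2.6, 2.6], [-0.5, 2.12], [-1.47, 1.34], [0.16, 2.42], [-1.27, 4.41], [0.06, 2.06], [-2.6, 2.6]. Speed limits (rad/s): [2.22, 2.22, 2.79, 2.79, 3.14, 3.14, 3.14].

## Interface

Orientations are given as a unit quaternion [x, y, z, w].
In Python, from workcell import * gives the robot as it stands. The module is installed in compiled form; this text tells all that it offers.
- The arm moves only by the tool carry_out, never from a script. Its argument "motion" is a list of rows, each an object with "xyz": the shift along the tool's x, y, z in m, a list of three; "angular": the turn, a rotation vector about the tool's x, y, z in degrees, a list of three. A call has 1 to 12 rows; each row is the pose to reach, as a shift and turn from the pose commanded when the call began, along the tool's axes at that moment; what a row does not reach only later rows make up. A row lasts 1/10 s, in which the tool goes at most 50 mm and 8.59 degrees, less where a joint would pass 70% of its speed; a pose out of reach is approached as far as the arm can. A call with a gripper value outside its range is refused whole. "hand" is the opening, from 0 (shut) to 1 (fully open), set as the call begins (left out, the last holds). The fingers move at their own pace and stop on an object; "grip_force" is the grip in N (left out, the last holds). Time passes only in rows, so rows that repeat a pose let the fingers close. It gives the time, the measured TCP pose, the force, the opening and the grip force at its end, in the units of the state.
- get_obs(): the state, without advancing time (a new reading comes with each control period).
- camera(name): name is "scene" or "top"; returns a dict with "img" (480x640x3 uint8, red, green, blue), "fx", "fy", "cx", "cy" (pixels), "extrinsics" (4x4, takes a point from camera to world coordinates). Camera axes: x right, y up, looking along -z (the intrinsics and any distortion apply to the point x, -y, -z); pixel columns grow to the right and rows downward; lengths in m; the calibration is good to about 2 mm. A picture is of the moment at which its call begins. There is no depth.
- hand_in(): hands the job in; it is judged then, once.
The state is a dict: "clock": time; "joint_pos": joint angles; "joint_velocities": joint speeds; "tau": joint torques, N m; "position": TCP position; "ee_rot": TCP orientation; "ft_force": force on the tool from outside, world axes, zero at the start; "torque": the same for the moment, N m; "grip_width": opening from 0.0 (shut) to 1.0 (fully open); "grasp_force": force on a finger pad.
Only numpy, scipy, OpenCV 4.12 (cv2) and the standard library are available. Lean on these libraries where they do the work, as an engineer would, in place of code of your own. Each camera call takes 0.05 s, during which the arm holds its last target. There are 200 camera calls.

## Task

The door hinge of the low tube incubator has just been adjusted and its fit must be checked. Push the door fully shut until it clicks home on its catch, then lay the aluminium straightedge flat on the bench with its true edge (the long edge farther from the grip) flush along the incubator's front, about centred on the seam so that it spans both the door and the fixed panel, and let go of it. Leave the tube rack, the bottle and the pot where they stand.

Things in the scene. Friction and masses are not known exactly. Their poses are not given: they have to be found in the camera images.
- incubator: Low white bench incubator, 380 mm wide, 250 deep, 90 high, fixed. Origin: on the bench at the foot of the front face, at the seam in its middle. x: horizontal, from the front face (plane x = 0) inwards; y along the front; z up. Front y 0 to 190 mm is the door, -190 to 0 a fixed grey panel with display; with the door shut nothing sticks out over 1 mm. Its top is clear.
- door (a joint): Angle of the incubator's white door, rad: 0 shut, flush with the panel; grows opening to the robot, stops at 1.5. 186 mm wide, 15 thick, 3 to 90 mm above the bench, no handle. It stays where left (hinge friction 0.05 N m); a sprung ball catch resists between about 0.1 and 0.04 rad (up to about 6 N at the free edge), then draws the door in to 0 and holds it.
- hinge (a point): Point on the door's vertical hinge axis, at the left end of the incubator's front: 7.5 mm behind the front face, 188 mm along +y from the seam, 3 mm above the bench. Axes as the incubator's. The outer face of the door lies 7.5 mm in front of the axis, measured square to the door.
- door_edge (a point): Point on the door's outer face at its free edge (186 mm from the hinge axis), about half way up, 43 mm above the bench. Its axes turn with the door: x through the door from outer to inner face, y from the free edge to the hinge, z up.
- straightedge: Loose aluminium straightedge, about 0.35 kg: flat foot 280 mm long, 72 wide, 8 thick, with an upright black grip bar along it, 120 mm long, 14 thick, top 56 mm above the underside. Origin: on the underside below the grip's middle. x along the length, y towards the true edge 50 mm away (back edge at -22 mm), z up.
- edge_a (a point): End of the straightedge's true edge, on the underside, at x = -140 mm, y = +50 mm of the straightedge. Axes as the straightedge's.
- edge_b (a point): Other end of the true edge, on the underside, at x = +140 mm, y = +50 mm of the straightedge. Axes as the straightedge's.
- tube_rack: White rack full of purple-capped tubes, 200 mm x 100 mm, 98 mm high, left of the incubator; bystander, leave alone. Origin: centre of its underside.
- gel_bottle: White bottle with a blue cap, 60 mm across, 180 mm high, to the right of the incubator; bystander, leave alone. Origin: centre of its underside.
- pot: White lidded pot, 54 mm across, 70 mm high, in front on the left; bystander, leave alone. Origin: centre of its underside.

How it is judged:
On the way:
1. the door is shut home on its catch (within 0.02 rad) (value of joint door below 0.02 rad), for 0.2 s.
At the end, for the whole second after the job is handed in: The door is shut on its catch (within 0.02 rad); the straightedge lies flat on the bench, at rest, grip upwards, both ends of its true edge within 3 mm of the plane of the incubator's front, its middle within 45 mm of the seam (value of joint door below 0.02 rad and x of edge_a in the frame of incubator between -0.003 and 0.002 m and x of edge_b in the frame of incubator between -0.003 and 0.002 m and y of straightedge in the frame of incubator between -0.045 and 0.045 m and x of straightedge in the frame of incubator below -0.03 m and height (world z) of straightedge below 0.003 m and angle between straightedge's own z axis and vertical below 0.03 rad and linear speed of straightedge below 0.02 m/s); the robot touches nothing.
It fails at once if the tube rack is shifted by more than 30 mm or tipped (distance of tube_rack from where it was at the start of the episode above 0.03 m or angle between tube_rack's own z axis and vertical above 0.4 rad).
It fails at once if the bottle is shifted by more than 30 mm or tipped (distance of gel_bottle from where it was at the start of the episode above 0.03 m or angle between gel_bottle's own z axis and vertical above 0.4 rad).
It fails at once if the pot is shifted by more than 30 mm or tipped (distance of pot from where it was at the start of the episode above 0.03 m or angle between pot's own z axis and vertical above 0.4 rad).
It also fails if it takes over 61 s, if anything falls off the work surface, if the arm or the gripper's body presses on something with over 40 N, if the wrist force passes 120 N, or if a joint passes its speed limit or range.

## Working session

There is one attempt and no reset: what is moved stays moved. The work goes in short steps, Python scripts to look and compute and a tool call to move; the robot and the scene stay as the last step left them, time stands still between calls to the robot, and variables do not carry over. Pictures are saved under pics/ and viewed, at most 10 in all, crops included, and the job is handed in when it is done.

Besides the shell and the picture viewer there is one more tool, called after "Emit:" as name(argument=value, ...) on one line, values as JSON. carry_out: Moves the arm, as the interface text tells. Its arguments: {"type":"object","properties":{"motion":{"type":"array"},"hand":{"type":"number"},"grip_force":{"type":"number"}},"required":["motion"]}

```bash
mkdir -p pics
python3 - <<'E'
from workcell import *
import cv2,numpy as np
o=get_obs();print({k:np.round(v,3) for k,v in o.items()})
for n in("scene","top"):
    c=camera(n);cv2.imwrite(f"pics/{n}0.png",c["img"][:,:,::-1]);print(n,c["fx"],c["fy"],c["cx"],c["cy"],np.round(c["extrinsics"],4).tolist(),[k for k in c])
E
```

```text
{'clock': np.float64(0.0), 'joint_pos': array([ 1.273,  0.333, -0.065,  1.461,  0.022,  1.35 , -0.088]), 'joint_velocities': array([ 0.003, -0.   ,  0.001, -0.001, -0.   , -0.   , -0.001]), 'tau': array([ 1.0000e-03, -6.2544e+01,  5.0000e-02, -3.9161e+01,  1.6000e-02,
        1.0000e-02, -0.0000e+00]), 'position': array([ 0.169, -0.601,  0.231]), 'ee_rot': array([ 0.991,  0.137, -0.   , -0.001]), 'ft_force': array([-0.586, -0.664, -0.207]), 'torque': array([-0.026, -0.032,  0.02 ]), 'grasp_force': np.float64(0.0), 'grip_width': np.float64(1.001)}
scene 570.5238764265799 570.5238764265799 317.408863174793 230.316090295517 [[0.7564, -0.4212, 0.5005, 1.1864], [0.654, 0.5013, -0.5666, -0.7166], [-0.0123, 0.7559, 0.6546, 0.8846], [0.0, 0.0, 0.0, 1.0]] ['img', 'fx', 'fy', 'cx', 'cy', 'extrinsics']
top 495.50863019392875 495.50863019392875 320.1316580782198 244.81927687177895 [[-0.0413, 0.9791, -0.1994, 0.2656], [-0.9991, -0.0414, 0.0041, 0.0178], [-0.0043, 0.1994, 0.9799, 1.3746], [0.0, 0.0, 0.0, 1.0]] ['img', 'fx', 'fy', 'cx', 'cy', 'extrinsics']
```

View pics/scene0.png

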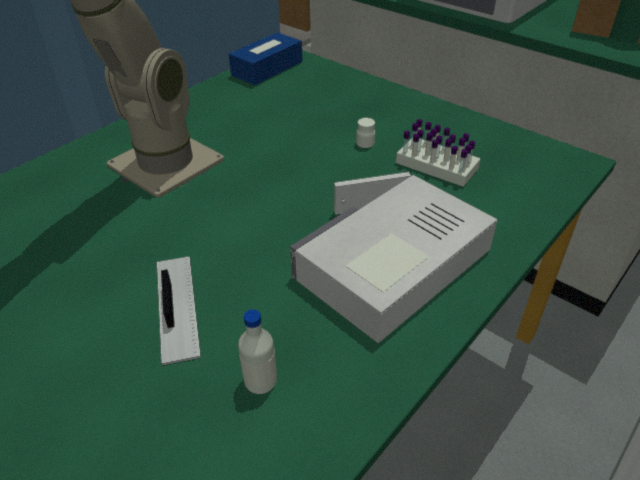

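View pics/top0.png

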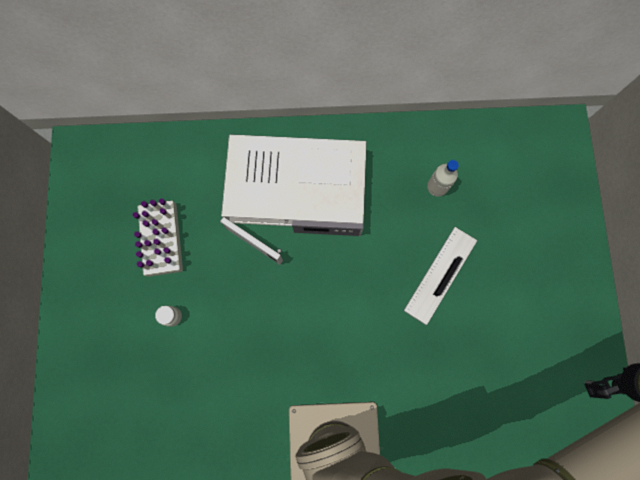

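The scene view shows the door open about 35-40°: its free edge is near (335,205) and the straightedge is at (178,310). In the top view the hinge is near (222,220), the door's free edge near (282,260), the straightedge's grip near (448,270) with the true edge on the upper-left, the pot at (168,316) and the bottle at (440,182). I'll enlarge both views for exact corners.

```bash
cat > h.py <<'E'
from workcell import *
import cv2,numpy as np
def ray(c,u,v):
    d=np.array([(u-c["cx"])/c["fx"],-(v-c["cy"])/c["fy"],-1]);E=np.array(c["extrinsics"]);return E[:3,3],E[:3,:3]@d
def at(c,u,v,z):
    o,d=ray(c,u,v);return (o+d*(z-o[2])/d[2])[:2]
def proj(c,P):
    E=np.array(c["extrinsics"]);q=(np.atleast_2d(P)-E[:3,3])@E[:3,:3]
    return np.c_[c["cx"]-c["fx"]*q[:,0]/q[:,2],c["cy"]+c["fy"]*q[:,1]/q[:,2]]
def crop(c,name,u0,u1,v0,v1,s,grid=20):
    im=cv2.resize(c["img"][v0:v1,u0:u1,::-1],None,fx=s,fy=s,interpolation=cv2.INTER_CUBIC)
    for u in range(-(-u0//grid)*grid,u1,grid):
        cv2.putText(im,str(u),(int((u-u0)*s),10),0,.35,(0,255,255),1);cv2.line(im,(int((u-u0+.5)*s),0),(int((u-u0+.5)*s),int((v1-v0)*s)),(0,200,200),1) if 0 else cv2.line(im,(int((u-u0+.5)*s),12),(int((u-u0+.5)*s),20),(0,255,255),1)
    for v in range(-(-v0//grid)*grid,v1,grid):
        cv2.putText(im,str(v),(0,int((v-v0)*s)+4),0,.35,(0,255,255),1);cv2.line(im,(24,int((v-v0+.5)*s)),(32,int((v-v0+.5)*s)),(0,255,255),1)
    cv2.imwrite(name,im)
E
python3 - <<'E'
from h import *
c=camera("top")
crop(c,"pics/topc.png",210,480,125,330,2.9)
crop(camera("scene"),"pics/scenec.png",280,510,160,340,3.4)
g=c["img"].astype(int);m=((g.min(2)>120)).astype(np.uint8);m[:225,:]=0;m[:,:395]=0;m[330:]=0;m[:,490:]=0
m=cv2.morphologyEx(m,cv2.MORPH_CLOSE,np.ones((9,9)))
cn=max(cv2.findContours(m,0,1)[0],key=cv2.contourArea)
w=np.array([at(c,*p[0],.008) for p in cn],np.float32)*1000
print(cv2.minAreaRect(w),cv2.boxPoints(cv2.minAreaRect(w)))
k=((g.max(2)<40)).astype(np.uint8);k[:245]=0;k[300:]=0;k[:,:420]=0;k[:,475:]=0
p=np.argwhere(k)[:,::-1];print(len(p),p.min(0),p.max(0))
w=np.array([at(c,*q,.05) for q in p],np.float32)*1000;print(cv2.minAreaRect(w))
for n,u,v,z in(("pot",168,315,.07),("hinge",222,220,.09),("free",282,260,.05),("seam",293,221,.09)):print(n,at(c,u,v,z))
E
```

```text
((445.4833984375, -318.9679870605469), (73.5346908569336, 281.8097839355469), 54.742801666259766) [[ 309.20096 -267.65402]
 [ 539.3181  -430.3281 ]
 [ 581.76587 -370.28195]
 [ 351.64868 -207.60788]]
239 [434 257] [460 295]
((434.95849609375, -326.2149658203125), (14.461376190185547, 122.57667541503906), 54.70724868774414)
pot [0.36067078 0.41758119]
hinge [0.60571265 0.27193845]
free [0.49745511 0.11734087]
seam [0.59489471 0.08220322]
```

View pics/topc.png

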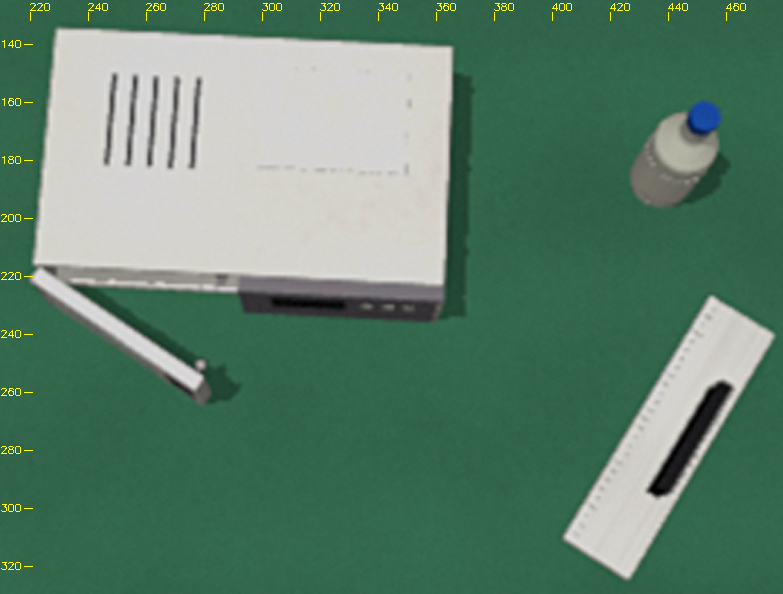

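View pics/scenec.png

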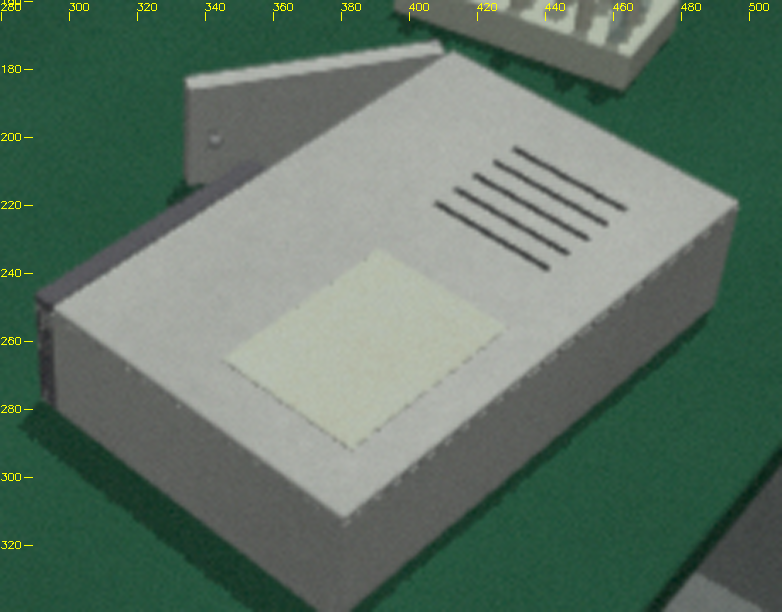

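Top crop: incubator back corners near (229,134) and (365,140), grey panel's left top-front corner near (292,225), door top at the free edge between (277,260) and (282,254). Scene crop: back corners near (380,312) and (497,219), door free edge top near (335,182). I'll fit the incubator pose and door angle to these jointly.

```bash
cat > fit.py <<'E'
from h import *
from scipy.optimize import least_squares as LS
T=camera("top");S=camera("scene")
t=lambda x,y:(210+x/2.9-.5,125+y/2.9-.5); s=lambda x,y:(280+x/3.4-.5,160+y/3.4-.5)
I=[(T,t(57,28),(.25,.19,.09)),(T,t(452,46),(.25,-.19,.09)),(T,t(37,265),('d',.19,.09)),(T,t(443,287),('d',-.19,.09)),
(S,s(343,520),(.25,-.19,.09)),(S,s(738,203),(.25,.19,.09)),(S,s(450,52),('d',.19,.09)),(S,s(58,307),('d',-.19,.09)),
(S,s(38,297),(0,-.19,.09)),(S,s(42,402),(0,-.19,0)),(S,s(342,615),(.25,-.19,0))]
D=[(T,t(210,377),1),(T,t(196,392),0),(S,s(188,77),0),(S,s(187,88),1)]
def W(p,P):
    P=np.array([p[3] if P[0]=='d' else P[0],*P[1:]],float);c,q=np.cos(p[2]),np.sin(p[2])
    return np.array([p[0]+c*P[0]-q*P[1],p[1]+q*P[0]+c*P[1],P[2]])
def dr(p,inner):
    a=p[4];u=np.array([-np.sin(a),-np.cos(a)]);n=np.array([-np.cos(a),np.sin(a)])
    q=np.array([.0075,.188])+.186*u+(-.0075 if inner else .0075)*n;return W(p,(q[0],q[1],.09))
# per-camera pixel bias with prior for 2 mm calibration
def f(p):
    b={id(T):p[5:7],id(S):p[7:9]}
    r=[proj(c,W(p,P))[0]+b[id(c)]-uv for c,uv,P in I]+[proj(c,dr(p,i))[0]+b[id(c)]-uv for c,uv,i in D]
    return np.r_[np.ravel(r),p[5:]]
r=LS(f,[.6,.08,.03,.015,.6,0,0,0,0],loss="soft_l1");p=r.x
if __name__=="__main__":
    print(np.round(p,4));print(np.round(f(p)[:-4].reshape(-1,2),1).tolist())
    print("free outer",dr(p,0),"hinge",W(p,(.0075,.188,0)))
E
python3 fit.py
```

```text
[ 0.5847  0.0865 -0.0899  0.0154  0.5427  0.3462  0.191   0.24    0.5451]
[[-0.3, 0.2], [0.5, -0.0], [-0.8, 0.3], [1.0, -0.8], [1.4, -0.2], [1.0, -0.8], [0.6, -0.7], [-1.4, 0.3], [-0.5, -0.4], [0.1, -0.6], [-1.2, 2.8], [-1.4, 0.3], [0.2, -0.2], [-1.3, 0.1], [0.5, 0.6]]
free outer [0.49298997 0.12752781 0.09      ] hinge [0.60900401 0.27310594 0.        ]
```

Fit is consistent to about 1-2 px: incubator origin (0.585, 0.087), yaw -0.09, door 0.54 rad; straightedge origin (0.437, -0.330), yaw -35.2°. Next I compute the approach to the door.

```bash
cat > rel.py <<'E'
import sys,numpy as np
from workcell import *
from scipy.spatial.transform import Rotation as R
# args: x y z yaw(tool x, deg) ... -> shift (mm) and turn (deg) in the tool frame
o=get_obs();r=R.from_quat(o["ee_rot"]);a=np.array(sys.argv[1:],float).reshape(-1,4)
for x,y,z,w in a:
    g=R.from_euler("z",w,degrees=True)*R.from_quat([1,0,0,0])
    print(np.round(r.inv().apply(np.array([x,y,z])-o["position"])*1000,1),np.round((r.inv()*g).as_rotvec(degrees=True),1))
print("now",np.round(o["position"],4),np.round((r*R.from_quat([1,0,0,0]).inv()).as_euler("zyx",degrees=True),2),"F",np.round(o["ft_force"],1),"t",o["clock"],"grip",round(o["grip_width"],3),o["grasp_force"],"q",np.round(o["joint_pos"],2))
E
python3 rel.py .45 -.25 .231 50  .461 .158 .231 85
```

```text
[ 3.653e+02 -2.621e+02  2.000e-01] [ -0.   -0.  -34.3]
[ 4.866e+02 -6.519e+02  3.000e-01] [ -0.   -0.  -69.3]
now [ 0.1696 -0.6014  0.231 ] [1.575e+01 1.000e-02 2.000e-02] F [-0.5  0.2 -0.6] t 0.3 grip 0.998 0.0 q [ 1.27  0.33 -0.06  1.46  0.02  1.35 -0.09]
```

Emit:
carry_out(motion=[{"xyz": [0.365, -0.262, 0], "angular": [0, 0, -34.3]}, {"xyz": [0.365, -0.262, 0], "angular": [0, 0, -34.3]}, {"xyz": [0.365, -0.262, 0], "angular": [0, 0, -34.3]}, {"xyz": [0.365, -0.262, 0], "angular": [0, 0, -34.3]}, {"xyz": [0.365, -0.262, 0], "angular": [0, 0, -34.3]}, {"xyz": [0.365, -0.262, 0], "angular": [0, 0, -34.3]}, {"xyz": [0.365, -0.262, 0], "angular": [0, 0, -34.3]}, {"xyz": [0.365, -0.262, 0], "angular": [0, 0, -34.3]}, {"xyz": [0.365, -0.262, 0], "angular": [0, 0, -34.3]}, {"xyz": [0.365, -0.262, 0], "angular": [0, 0, -34.3]}, {"xyz": [0.365, -0.262, 0], "angular": [0, 0, -34.3]}, {"xyz": [0.365, -0.262, 0], "angular": [0, 0, -34.3]}], hand=0)

```text
clock: 1.5
position: [0.4492, -0.2513, 0.2312]
ee_rot: [0.906, 0.422, -0.0, 0.0]
ft_force: [0.3, -0.1, -0.2]
grip_width: -0.003
grasp_force: 0.0
```

```bash
python3 rel.py .461 .158 .231 85 .461 .158 .045 85
```

```text
[ 321.  -254.2    0. ] [ -0.   0. -35.]
[ 321.1 -254.2  186. ] [ -0.   0. -35.]
now [ 0.4492 -0.2513  0.2312] [ 4.997e+01  3.000e-02 -2.000e-02] F [ 0.3 -0.1 -0.2] t 1.5 grip -0.003 0.0 q [ 0.85  0.12 -0.46  1.73  0.06  1.31 -0.32]
```

Emit:
carry_out(motion=[{"xyz": [0.321, -0.254, 0], "angular": [0, 0, -35]}, {"xyz": [0.321, -0.254, 0], "angular": [0, 0, -35]}, {"xyz": [0.321, -0.254, 0], "angular": [0, 0, -35]}, {"xyz": [0.321, -0.254, 0], "angular": [0, 0, -35]}, {"xyz": [0.321, -0.254, 0], "angular": [0, 0, -35]}, {"xyz": [0.321, -0.254, 0], "angular": [0, 0, -35]}, {"xyz": [0.321, -0.254, 0], "angular": [0, 0, -35]}, {"xyz": [0.321, -0.254, 0], "angular": [0, 0, -35]}, {"xyz": [0.321, -0.254, 0], "angular": [0, 0, -35]}, {"xyz": [0.321, -0.254, 0], "angular": [0, 0, -35]}, {"xyz": [0.321, -0.254, 0], "angular": [0, 0, -35]}])

```text
clock: 2.6
position: [0.4617, 0.1566, 0.231]
ee_rot: [0.738, 0.675, -0.0, 0.0]
ft_force: [-0.0, -0.9, 0.0]
grip_width: 0.005
grasp_force: 0.0
```

Emit:
carry_out(motion=[{"xyz": [0, 0, 0.05], "angular": [0, 0, 0]}, {"xyz": [0, 0, 0.1], "angular": [0, 0, 0]}, {"xyz": [0, 0, 0.14], "angular": [0, 0, 0]}, {"xyz": [0, 0, 0.17], "angular": [0, 0, 0]}, {"xyz": [0, 0, 0.186], "angular": [0, 0, 0]}, {"xyz": [0, 0, 0.186], "angular": [0, 0, 0]}])

```text
clock: 3.2
position: [0.4606, 0.1567, 0.0438]
ee_rot: [0.738, 0.675, -0.002, -0.001]
ft_force: [0.3, -0.2, -0.3]
grip_width: -0.001
grasp_force: 0.0
```

```bash
python3 rel.py .461 .158 .045 85 .491 .147 .045 85 .52 .137 .045 85 .55 .127 .045 85 .573 .118 .045 85
```

```text
[ 1.3  0.3 -1.2] [-0.2  0.1 -0.1]
[-7.  31.2 -1.3] [-0.2  0.1 -0.1]
[-14.4  60.9  -1.4] [-0.2  0.1 -0.1]
[-21.7  91.7  -1.5] [-0.2  0.1 -0.1]
[-28.6 115.4  -1.5] [-0.2  0.1 -0.1]
now [0.4606 0.1567 0.0438] [ 8.491e+01  1.800e-01 -7.000e-02] F [ 0.3 -0.2 -0.3] t 3.2 grip -0.001 0.0 q [ 0.32  0.35 -0.83  1.98  0.32  0.95 -0.76]
```

Push at about 10 cm/s, stopping roughly 10 mm short of home to check the force.

Emit:
carry_out(motion=[{"xyz": [-0.002, 0.01, 0], "angular": [0, 0, 0]}, {"xyz": [-0.005, 0.02, 0], "angular": [0, 0, 0]}, {"xyz": [-0.007, 0.03, 0], "angular": [0, 0, 0]}, {"xyz": [-0.01, 0.04, 0], "angular": [0, 0, 0]}, {"xyz": [-0.012, 0.05, 0], "angular": [0, 0, 0]}, {"xyz": [-0.014, 0.06, 0], "angular": [0, 0, 0]}, {"xyz": [-0.017, 0.07, 0], "angular": [0, 0, 0]}, {"xyz": [-0.019, 0.08, 0], "angular": [0, 0, 0]}, {"xyz": [-0.021, 0.09, 0], "angular": [0, 0, 0]}, {"xyz": [-0.024, 0.1, 0], "angular": [0, 0, 0]}, {"xyz": [-0.026, 0.105, 0], "angular": [0, 0, 0]}])

```text
clock: 4.3
position: [0.5636, 0.1251, 0.0453]
ee_rot: [0.737, 0.676, -0.0, -0.001]
ft_force: [-22.7, 9.2, 14.7]
grip_width: -0.001
grasp_force: 10.0
```

Emit:
carry_out(motion=[{"xyz": [0, 0.003, 0], "angular": [0, 0, 0]}, {"xyz": [0, 0.006, 0], "angular": [0, 0, 0]}, {"xyz": [0, 0.009, 0], "angular": [0, 0, 0]}, {"xyz": [0, 0.009, 0], "angular": [0, 0, 0]}])

```text
clock: 4.7
position: [0.5638, 0.125, 0.0452]
ee_rot: [0.736, 0.677, -0.008, -0.004]
ft_force: [-56.1, -4.6, 45.9]
grip_width: -0.001
grasp_force: 19.3
```

```bash
python3 - <<'E'
from h import *
crop(camera("top"),"pics/topd.png",210,375,190,270,4.5)
E
python3 rel.py .573 .118 .045 85
```

```text
[-6.2  9.8  0.1] [-1.   0.3  0.3]
now [0.5638 0.125  0.0453] [85.29  0.97 -0.22] F [-55.6  -4.4  45.8] t 4.75 grip -0.007 19.13751594722271 q [ 0.3   0.53 -0.74  1.73  0.4   1.05 -0.67]
```

View pics/topd.png

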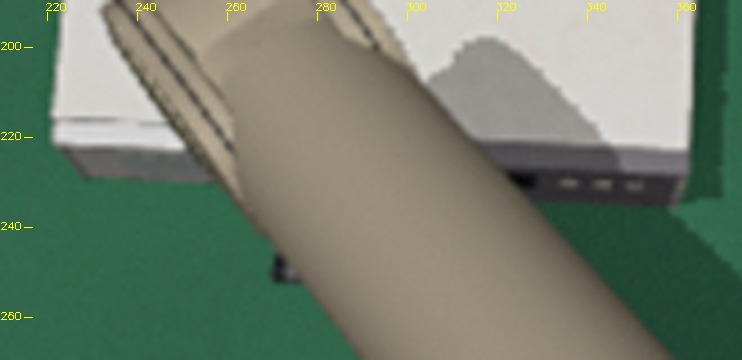

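The door looks flush (white strip at rows 217-222, continuous with the panel) and the arm meets a firm stop. I back off and confirm.

Emit:
carry_out(motion=[{"xyz": [0, -0.01, 0], "angular": [0, 0, 0]}, {"xyz": [0, -0.03, 0], "angular": [0, 0, 0]}, {"xyz": [0, -0.06, 0], "angular": [0, 0, 0]}, {"xyz": [0, -0.06, -0.05], "angular": [0, 0, 0]}, {"xyz": [0, -0.06, -0.1], "angular": [0, 0, 0]}, {"xyz": [0, -0.06, -0.15], "angular": [0, 0, 0]}, {"xyz": [0, -0.06, -0.15], "angular": [0, 0, 0]}], hand=1)

```text
clock: 5.45
position: [0.516, 0.1296, 0.2018]
ee_rot: [0.737, 0.676, 0.004, 0.003]
ft_force: [0.5, 0.2, -0.2]
grip_width: 0.999
grasp_force: 0.0
```

```bash
python3 rel.py .437 -.330 .195 144.8
```

```text
[-464.7  -39.2    5.4] [  0.6   0.2 -59.7]
now [0.516  0.1296 0.2018] [ 8.507e+01 -5.600e-01  8.000e-02] F [ 0.5  0.2 -0.2] t 5.45 grip 0.999 0.0 q [ 0.43  0.24 -0.86  1.72  0.19  1.26 -0.56]
```

Emit:
carry_out(motion=[{"xyz": [-0.465, -0.039, 0.005], "angular": [0.6, 0.2, -59.7]}, {"xyz": [-0.465, -0.039, 0.005], "angular": [0.6, 0.2, -59.7]}, {"xyz": [-0.465, -0.039, 0.005], "angular": [0.6, 0.2, -59.7]}, {"xyz": [-0.465, -0.039, 0.005], "angular": [0.6, 0.2, -59.7]}, {"xyz": [-0.465, -0.039, 0.005], "angular": [0.6, 0.2, -59.7]}, {"xyz": [-0.465, -0.039, 0.005], "angular": [0.6, 0.2, -59.7]}, {"xyz": [-0.465, -0.039, 0.005], "angular": [0.6, 0.2, -59.7]}, {"xyz": [-0.465, -0.039, 0.005], "angular": [0.6, 0.2, -59.7]}, {"xyz": [-0.465, -0.039, 0.005], "angular": [0.6, 0.2, -59.7]}, {"xyz": [-0.465, -0.039, 0.005], "angular": [0.6, 0.2, -59.7]}, {"xyz": [-0.465, -0.039, 0.005], "angular": [0.6, 0.2, -59.7]}, {"xyz": [-0.465, -0.039, 0.005], "angular": [0.6, 0.2, -59.7]}])

```text
clock: 6.65
position: [0.4319, -0.3359, 0.1892]
ee_rot: [0.306, 0.952, -0.002, -0.005]
ft_force: [0.0, 0.2, -0.6]
grip_width: 1.001
grasp_force: 0.0
```

```bash
python3 - <<'E'
from h import *
crop(camera("top"),"pics/tope.png",210,480,125,330,2.9)
E
python3 rel.py .437 -.330 .018 144.8
```

```text
[ -3.    6.  171.4] [-0.4 -0.5 -0.2]
now [ 0.433  -0.3331  0.1894] [ 1.4458e+02  6.4000e-01 -1.0000e-02] F [ 1.3  0.3 -0.3] t 6.7 grip 1.002 0.0 q [ 1.12  0.25 -0.64  1.69  0.16  1.26  1.4 ]
```

View pics/tope.png

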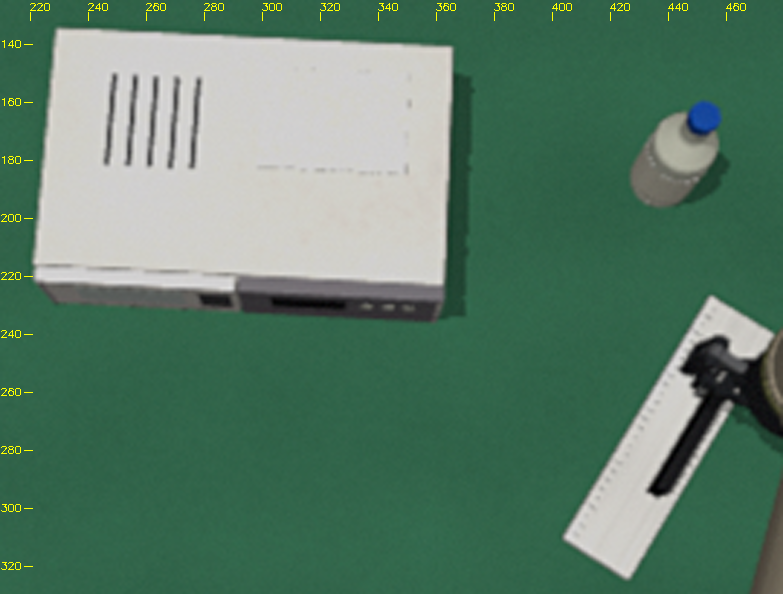

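The door is shut flush with the panel (rows 217-222 line up across the seam at column ~291), and the straightedge is unmoved. The arm was still settling, so I lower it partway and correct.

Emit:
carry_out(motion=[{"xyz": [0, 0, 0.05], "angular": [0, 0, 0]}, {"xyz": [0, 0, 0.1], "angular": [0, 0, 0]}, {"xyz": [0, 0, 0.1], "angular": [0, 0, 0]}, {"xyz": [0, 0, 0.1], "angular": [0, 0, 0]}, {"xyz": [0, 0, 0.1], "angular": [0, 0, 0]}])

```text
clock: 7.2
position: [0.4346, -0.332, 0.0931]
ee_rot: [0.302, 0.953, -0.003, -0.003]
ft_force: [0.0, 0.2, 0.6]
grip_width: 0.997
grasp_force: 0.0
```

```bash
python3 rel.py .437 -.330 .018 144.8
```

```text
[-1.2  3.6 75.1] [-0.4 -0.2  0. ]
now [ 0.4346 -0.332   0.0931] [144.8    0.43  -0.19] F [0.  0.2 0.6] t 7.2 grip 0.997 0.0 q [ 1.09  0.35 -0.62  1.8   0.24  1.07  1.34]
```

Emit:
carry_out(motion=[{"xyz": [0, 0.003, 0.04], "angular": [-0.4, -0.2, 0]}, {"xyz": [0, 0.003, 0.065], "angular": [-0.4, -0.2, 0]}, {"xyz": [0, 0.003, 0.073], "angular": [-0.4, -0.2, 0]}, {"xyz": [0, 0.003, 0.073], "angular": [-0.4, -0.2, 0]}, {"xyz": [0, 0.003, 0.073], "angular": [-0.4, -0.2, 0]}])

```text
clock: 7.7
position: [0.435, -0.3302, 0.0194]
ee_rot: [0.303, 0.953, 0.0, -0.001]
ft_force: [-0.3, 0.2, 0.6]
grip_width: 0.997
grasp_force: 0.0
```

Emit:
carry_out(motion=[{"xyz": [0, 0, 0], "angular": [0, 0, 0]}, {"xyz": [0, 0, 0], "angular": [0, 0, 0]}, {"xyz": [0, 0, 0], "angular": [0, 0, 0]}, {"xyz": [0, 0, 0], "angular": [0, 0, 0]}, {"xyz": [0, 0, 0], "angular": [0, 0, 0]}, {"xyz": [0, 0, 0], "angular": [0, 0, 0]}, {"xyz": [0, 0, 0], "angular": [0, 0, 0]}, {"xyz": [0, 0, 0], "angular": [0, 0, 0]}, {"xyz": [0, 0, 0], "angular": [0, 0, 0]}, {"xyz": [0, 0, 0], "angular": [0, 0, 0]}], hand=0, grip_force=50)

```text
clock: 8.7
position: [0.4342, -0.3292, 0.0176]
ee_rot: [0.303, 0.953, 0.001, -0.002]
ft_force: [0.6, 2.8, 5.8]
grip_width: 0.161
grasp_force: 50.1
```

```bash
python3 rel.py .437 -.330 .018 144.8
```

```text
[-2.7  1.  -0.4] [ 0.  -0.2 -0. ]
now [ 0.4342 -0.3292  0.0176] [1.4476e+02 1.7000e-01 1.3000e-01] F [0.6 2.8 5.8] t 8.7 grip 0.161 50.13404130935669 q [ 1.06  0.45 -0.59  1.85  0.31  0.93  1.29]
```

Grasped (13.7 mm opening, 50 N). Lift well clear.

Emit:
carry_out(motion=[{"xyz": [0, 0, -0.03], "angular": [0, 0, 0]}, {"xyz": [0, 0, -0.07], "angular": [0, 0, 0]}, {"xyz": [0, 0, -0.11], "angular": [0, 0, 0]}, {"xyz": [0, 0, -0.13], "angular": [0, 0, 0]}, {"xyz": [0, 0, -0.13], "angular": [0, 0, 0]}, {"xyz": [0, 0, -0.13], "angular": [0, 0, 0]}])

```text
clock: 9.3
position: [0.4334, -0.3297, 0.1461]
ee_rot: [0.303, 0.953, 0.001, -0.003]
ft_force: [-0.7, -0.5, -3.7]
grip_width: 0.158
grasp_force: 49.5
```

```bash
python3 rel.py .46 -.1 .15 115 .47 .0946 .15 84.85
```

```text
[110.9 202.9  -3.4] [-0.1 -0.3 29.7]
[215.2 367.5  -2.9] [-0.2 -0.3 59.9]
now [ 0.4334 -0.3297  0.1461] [144.72   0.28   0.16] F [-0.7 -0.5 -3.7] t 9.3 grip 0.158 49.49209213256836 q [ 1.12  0.29 -0.64  1.75  0.19  1.17  1.38]
```

Use somewhat gentler speed (~35 mm, 5° per row).

Emit:
carry_out(motion=[{"xyz": [0.015, 0.026, 0], "angular": [0, 0, 4]}, {"xyz": [0.033, 0.058, 0], "angular": [0, 0, 9]}, {"xyz": [0.052, 0.091, 0], "angular": [0, 0, 14]}, {"xyz": [0.071, 0.124, 0], "angular": [0, 0, 19]}, {"xyz": [0.09, 0.157, 0], "angular": [0, 0, 24]}, {"xyz": [0.108, 0.19, 0], "angular": [0, 0, 29]}, {"xyz": [0.127, 0.223, 0], "angular": [0, 0, 34]}, {"xyz": [0.145, 0.254, 0], "angular": [0, 0, 39]}, {"xyz": [0.163, 0.285, 0], "angular": [0, 0, 44]}, {"xyz": [0.182, 0.314, 0], "angular": [0, 0, 50]}, {"xyz": [0.2, 0.343, 0], "angular": [0, 0, 55]}, {"xyz": [0.215, 0.3675, 0], "angular": [0, 0, 59.9]}])

```text
clock: 10.5
position: [0.4693, 0.096, 0.1463]
ee_rot: [0.739, 0.674, -0.002, -0.003]
ft_force: [0.2, -0.2, -2.5]
grip_width: 0.154
grasp_force: 49.5
```

Emit:
carry_out(motion=[{"xyz": [0, 0, 0], "angular": [0, 0, 0]}, {"xyz": [0, 0, 0], "angular": [0, 0, 0]}, {"xyz": [0, 0, 0], "angular": [0, 0, 0]}])

```text
clock: 10.8
position: [0.4702, 0.0932, 0.147]
ee_rot: [0.738, 0.674, -0.001, -0.003]
ft_force: [0.1, -0.6, -3.2]
grip_width: 0.153
grasp_force: 49.5
```

```bash
python3 rel.py .485 .0946 .022 84.85
python3 - <<'E'
from h import *
c=camera("top");crop(c,"pics/topf.png",210,440,180,340,3.4)
E
```

```text
[  2.6  15.4 124.9] [-0.3 -0.1 -0. ]
now [0.4702 0.0932 0.147 ] [84.82  0.32  0.12] F [ 0.1 -0.6 -3.2] t 10.8 grip 0.153 49.463998675346375 q [ 0.53  0.17 -0.88  1.9   0.14  1.14 -0.49]
```

View pics/topf.png

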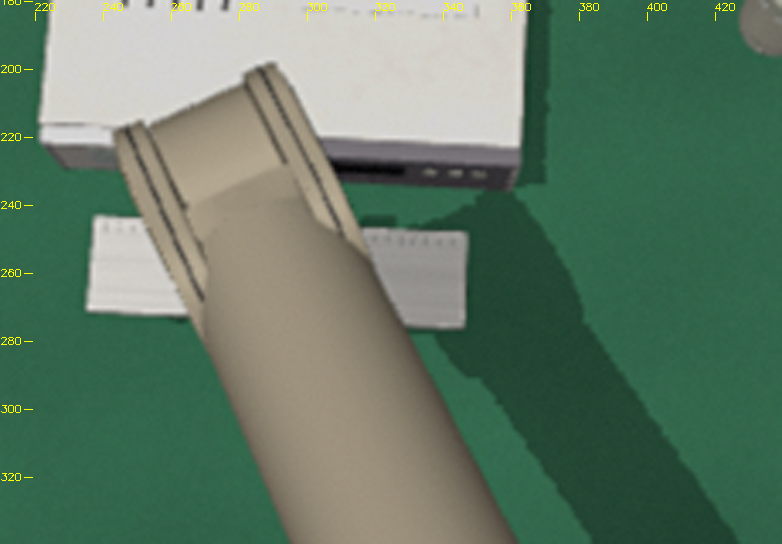

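The straightedge hangs parallel to the front, true edge (graduated, row ~243) toward the incubator. Lower it.

Emit:
carry_out(motion=[{"xyz": [0.002, 0.005, 0.03], "angular": [-0.3, 0, 0]}, {"xyz": [0.002, 0.01, 0.07], "angular": [-0.3, 0, 0]}, {"xyz": [0.002, 0.015, 0.1], "angular": [-0.3, 0, 0]}, {"xyz": [0.002, 0.015, 0.115], "angular": [-0.3, 0, 0]}, {"xyz": [0.002, 0.015, 0.122], "angular": [-0.3, 0, 0]}, {"xyz": [0.002, 0.015, 0.122], "angular": [-0.3, 0, 0]}, {"xyz": [0.002, 0.015, 0.122], "angular": [-0.3, 0, 0]}])

```text
clock: 11.55
position: [0.4862, 0.0955, 0.0274]
ee_rot: [0.738, 0.675, 0.002, 0.0]
ft_force: [0.1, -0.1, -3.1]
grip_width: 0.16
grasp_force: 49.4
```

```bash
python3 rel.py .485 .0946 .0185 84.85
```

```text
[-1.  -1.2  8.9] [ 0.2 -0.1 -0. ]
now [0.4862 0.0955 0.0274] [84.84 -0.2   0.11] F [ 0.1 -0.1 -3.1] t 11.55 grip 0.16 49.42959666252136 q [ 0.42  0.39 -0.8   1.97  0.35  0.92 -0.65]
```

Emit:
carry_out(motion=[{"xyz": [0, 0, 0.004], "angular": [0, 0, 0]}, {"xyz": [0, 0, 0.007], "angular": [0, 0, 0]}, {"xyz": [0, 0, 0.009], "angular": [0, 0, 0]}, {"xyz": [0, 0, 0.009], "angular": [0, 0, 0]}, {"xyz": [0, 0, 0.009], "angular": [0, 0, 0]}])

```text
clock: 12.05
position: [0.4857, 0.0953, 0.0176]
ee_rot: [0.738, 0.674, 0.001, 0.0]
ft_force: [-3.4, -1.7, 5.4]
grip_width: 0.158
grasp_force: 50.7
```

```bash
python3 rel.py .535 .091 .0185 84.85
```

```text
[ 0.2 49.4 -0.8] [ 0.1 -0.1 -0. ]
now [0.4857 0.0953 0.0176] [84.83 -0.12  0.09] F [-3.4 -1.7  5.4] t 12.05 grip 0.158 50.72961509227753 q [ 0.42  0.41 -0.79  1.98  0.37  0.9  -0.66]
```

On the bench with a light load. Slide toward the front, slowing before contact.

Emit:
carry_out(motion=[{"xyz": [0, 0.008, 0], "angular": [0, 0, 0]}, {"xyz": [0, 0.016, 0], "angular": [0, 0, 0]}, {"xyz": [0, 0.024, 0], "angular": [0, 0, 0]}, {"xyz": [0, 0.031, 0], "angular": [0, 0, 0]}, {"xyz": [0, 0.036, 0], "angular": [0, 0, 0]}, {"xyz": [0, 0.039, 0], "angular": [0, 0, 0]}, {"xyz": [0, 0.039, 0], "angular": [0, 0, 0]}, {"xyz": [0, 0.039, 0], "angular": [0, 0, 0]}])

```text
clock: 12.85
position: [0.5241, 0.0928, 0.0177]
ee_rot: [0.738, 0.675, 0.001, -0.0]
ft_force: [-4.8, 0.3, 6.4]
grip_width: 0.16
grasp_force: 50.8
```

Emit:
carry_out(motion=[{"xyz": [0, 0.002, 0], "angular": [0, 0, 0]}, {"xyz": [0, 0.004, 0], "angular": [0, 0, 0]}, {"xyz": [0, 0.004, 0], "angular": [0, 0, 0]}, {"xyz": [0, 0.004, 0], "angular": [0, 0, 0]}])

```text
clock: 13.25
position: [0.5278, 0.0924, 0.0176]
ee_rot: [0.738, 0.675, 0.001, -0.001]
ft_force: [-6.3, 0.9, 7.6]
grip_width: 0.157
grasp_force: 51.0
```

```bash
python3 rel.py .535 .091 .0185 84.85
```

```text
[-0.8  7.3 -0.9] [ 0.  -0.1  0. ]
now [0.5278 0.0924 0.0176] [ 8.489e+01 -5.000e-02  1.400e-01] F [-6.3  0.9  7.6] t 13.25 grip 0.157 51.0387396812439 q [ 0.39  0.48 -0.76  1.88  0.4   0.94 -0.65]
```

Emit:
carry_out(motion=[{"xyz": [0, 0.002, 0], "angular": [0, 0, 0]}, {"xyz": [0, 0.003, 0], "angular": [0, 0, 0]}, {"xyz": [0, 0.003, 0], "angular": [0, 0, 0]}])

```text
clock: 13.55
position: [0.5306, 0.0921, 0.0177]
ee_rot: [0.738, 0.675, 0.001, -0.001]
ft_force: [-7.6, 1.2, 8.3]
grip_width: 0.157
grasp_force: 51.2
```

Emit:
carry_out(motion=[{"xyz": [0, 0.002, 0], "angular": [0, 0, 0]}, {"xyz": [0, 0.003, 0], "angular": [0, 0, 0]}, {"xyz": [0, 0.003, 0], "angular": [0, 0, 0]}])

```text
clock: 13.85
position: [0.5321, 0.0921, 0.0176]
ee_rot: [0.738, 0.675, -0.0, -0.001]
ft_force: [-17.8, -0.2, 17.6]
grip_width: 0.153
grasp_force: 52.6
```

```bash
python3 rel.py .535 .091 .0185 84.85; python3 -c "
from workcell import *;print(get_obs()['torque'])"
```

```text
[-0.8  3.  -0.9] [-0.1 -0.1  0.1]
now [0.5321 0.0921 0.0176] [84.91  0.13  0.09] F [-17.8  -0.2  17.6] t 13.85 grip 0.153 52.58054316043854 q [ 0.38  0.49 -0.76  1.86  0.41  0.95 -0.65]
[ 0.27024442  2.67302057 -0.06622988]
```

Contact with the front (x force jumped to -18 N). I release with a partial opening only, because fully open fingers would reach the front face, and then lift clear.

Emit:
carry_out(motion=[{"xyz": [0, 0, 0], "angular": [0, 0, 0]}, {"xyz": [0, 0, 0], "angular": [0, 0, 0]}, {"xyz": [0, 0, 0], "angular": [0, 0, 0]}, {"xyz": [0, 0, 0], "angular": [0, 0, 0]}, {"xyz": [0, 0, 0], "angular": [0, 0, 0]}], hand=0.4)

```text
clock: 14.35
position: [0.5264, 0.0924, 0.0151]
ee_rot: [0.737, 0.676, -0.005, -0.004]
ft_force: [-35.8, 1.5, 12.7]
grip_width: 0.398
grasp_force: 0.0
```

Emit:
carry_out(motion=[{"xyz": [0, -0.003, -0.02], "angular": [0, 0, 0]}, {"xyz": [0, -0.003, -0.05], "angular": [0, 0, 0]}, {"xyz": [0, -0.003, -0.09], "angular": [0, 0, 0]}, {"xyz": [0, -0.04, -0.12], "angular": [0, 0, 0]}, {"xyz": [0, -0.08, -0.14], "angular": [0, 0, 0]}, {"xyz": [0, -0.1, -0.14], "angular": [0, 0, 0]}, {"xyz": [0, -0.1, -0.14], "angular": [0, 0, 0]}])

```text
clock: 15.05
position: [0.4331, 0.0999, 0.1578]
ee_rot: [0.738, 0.675, 0.001, 0.002]
ft_force: [0.3, -0.0, 0.2]
grip_width: 0.397
grasp_force: 0.0
```

```bash
python3 rel.py .48 .095 .03 84.85
python3 - <<'E'
from h import *
c=camera("scene");crop(c,"pics/sceneg.png",220,450,160,320,3.4)
E
```

```text
[ -0.7  46.6 128. ] [0.2 0.  0.1]
now [0.4331 0.0999 0.1578] [ 8.491e+01 -2.200e-01 -5.000e-02] F [ 0.3 -0.   0.2] t 15.05 grip 0.397 0.0 q [ 0.59  0.05 -0.92  1.97  0.04  1.14 -0.44]
```

View pics/sceneg.png

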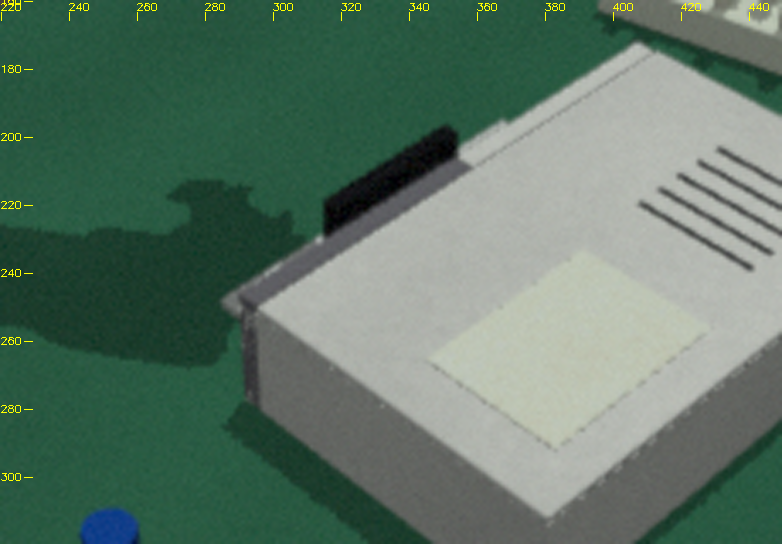

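The straightedge lies along the front spanning panel and door; its right end corner is at (287,247). During opening there was a 36 N push from the front finger's back, so I swing the arm away and measure the placing from the top.

Emit:
carry_out(motion=[{"xyz": [-0.04, 0, 0], "angular": [0, 0, 0]}, {"xyz": [-0.08, 0, 0], "angular": [0, 0, 0]}, {"xyz": [-0.12, 0, 0], "angular": [0, 0, 0]}, {"xyz": [-0.16, 0, 0], "angular": [0, 0, 0]}, {"xyz": [-0.2, 0, 0], "angular": [0, 0, 0]}, {"xyz": [-0.24, 0, 0], "angular": [0, 0, 0]}, {"xyz": [-0.28, 0, 0], "angular": [0, 0, 0]}, {"xyz": [-0.32, 0, 0], "angular": [0, 0, 0]}, {"xyz": [-0.36, 0, 0], "angular": [0, 0, 0]}, {"xyz": [-0.4, 0, 0], "angular": [0, 0, 0]}, {"xyz": [-0.4, 0, 0], "angular": [0, 0, 0]}])

```text
clock: 16.2
position: [0.3971, -0.3047, 0.1551]
ee_rot: [0.741, 0.672, 0.001, -0.0]
ft_force: [-0.7, 1.2, 0.0]
grip_width: 0.403
grasp_force: 0.0
```

Run:
```python
from h import *
c=camera("top");cv2.imwrite("pics/last_top.png",c["img"][:,:,::-1])
crop(c,"pics/toph.png",215,375,205,280,5,grid=10)
```

```text
(no output)
```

View pics/toph.png

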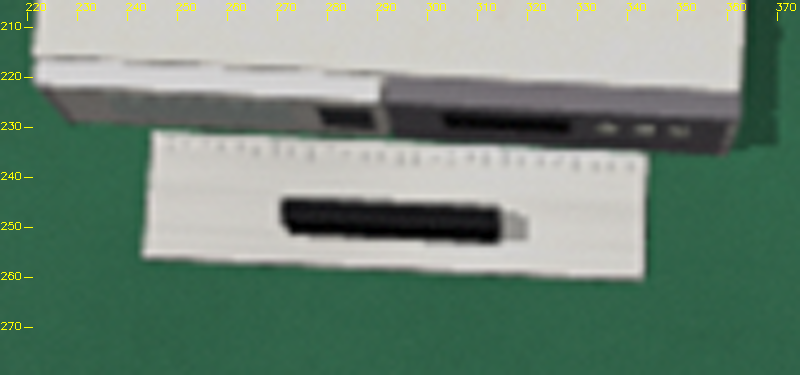

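Top view: the true edge at z=8 mm runs from crop (152,131) to (648,151), i.e. about 4 mm off the front at the left end and 2 mm at the right; centred well. The release dragged it back slightly. I'll nudge it flush with the closed fingertips low against the middle of the foot's back edge, so it can align freely without tipping.

Emit:
carry_out(motion=[{"xyz": [0.04, 0, 0], "angular": [0, 0, 0]}, {"xyz": [0.08, 0, 0], "angular": [0, 0, 0]}, {"xyz": [0.12, 0, 0], "angular": [0, 0, 0]}, {"xyz": [0.16, 0.005, 0], "angular": [0, 0, 0]}, {"xyz": [0.2, 0.01, 0], "angular": [0, 0, 0]}, {"xyz": [0.24, 0.015, 0], "angular": [0, 0, 0]}, {"xyz": [0.28, 0.02, 0], "angular": [0, 0, 0]}, {"xyz": [0.32, 0.02, 0], "angular": [0, 0, 0]}, {"xyz": [0.36, 0.02, 0], "angular": [0, 0, 0]}, {"xyz": [0.4, 0.02, 0], "angular": [0, 0, 0]}, {"xyz": [0.4, 0.02, 0], "angular": [0, 0, 0]}, {"xyz": [0.4, 0.02, 0], "angular": [0, 0, 0]}], hand=0, grip_force=20)

```text
clock: 17.45
position: [0.4542, 0.0995, 0.1569]
ee_rot: [0.737, 0.676, 0.001, -0.001]
ft_force: [-0.4, -0.9, -0.2]
grip_width: 0.004
grasp_force: 0.0
```

```bash
python3 rel.py .46 .098 .02 84.85
```

```text
[ -1.4   5.8 136.9] [ 0.1 -0.2  0.2]
now [0.4542 0.0995 0.1569] [ 8.504e+01 -7.000e-02  1.500e-01] F [-0.4 -0.9 -0.2] t 17.45 grip 0.004 0.0 q [ 0.55  0.11 -0.9   1.93  0.09  1.14 -0.47]
```

Emit:
carry_out(motion=[{"xyz": [0, 0.004, 0.04], "angular": [0, 0, 0]}, {"xyz": [0, 0.004, 0.08], "angular": [0, 0, 0]}, {"xyz": [0, 0.004, 0.11], "angular": [0, 0, 0]}, {"xyz": [0, 0.004, 0.13], "angular": [0, 0, 0]}, {"xyz": [0, 0.004, 0.137], "angular": [0, 0, 0]}, {"xyz": [0, 0.004, 0.137], "angular": [0, 0, 0]}, {"xyz": [0, 0.004, 0.137], "angular": [0, 0, 0]}, {"xyz": [0, 0.004, 0.137], "angular": [0, 0, 0]}])

```text
clock: 18.25
position: [0.4595, 0.0978, 0.0213]
ee_rot: [0.738, 0.674, 0.002, 0.001]
ft_force: [1.0, -0.3, -0.1]
grip_width: 0.001
grasp_force: 0.0
```

```bash
python3 rel.py .46 .098 .005 84.85
```

```text
[ 0.2  0.4 16.3] [ 0.2 -0.1 -0. ]
now [0.4595 0.0978 0.0213] [84.82 -0.21  0.1 ] F [ 1.  -0.3 -0.1] t 18.25 grip 0.001 0.0 q [ 0.44  0.35 -0.83  2.04  0.33  0.88 -0.66]
```

Emit:
carry_out(motion=[{"xyz": [0, 0, 0.007], "angular": [0.2, 0, 0]}, {"xyz": [0, 0, 0.013], "angular": [0.2, 0, 0]}, {"xyz": [0, 0, 0.016], "angular": [0.2, 0, 0]}, {"xyz": [0, 0, 0.016], "angular": [0.2, 0, 0]}, {"xyz": [0, 0, 0.016], "angular": [0.2, 0, 0]}])

```text
clock: 18.75
position: [0.4585, 0.098, 0.004]
ee_rot: [0.738, 0.675, 0.0, -0.002]
ft_force: [0.2, -0.0, 0.3]
grip_width: 0.004
grasp_force: 0.0
```

Emit:
carry_out(motion=[{"xyz": [0, 0.006, 0], "angular": [0, 0, 0]}, {"xyz": [0, 0.012, 0], "angular": [0, 0, 0]}, {"xyz": [0, 0.018, 0], "angular": [0, 0, 0]}, {"xyz": [0, 0.022, 0], "angular": [0, 0, 0]}, {"xyz": [0, 0.022, 0], "angular": [0, 0, 0]}])

```text
clock: 19.25
position: [0.4812, 0.0959, 0.0041]
ee_rot: [0.738, 0.674, 0.0, -0.002]
ft_force: [0.3, -0.9, 0.9]
grip_width: 0.0
grasp_force: 0.0
```

Not in contact yet; advance in small steps watching the force.

Emit:
carry_out(motion=[{"xyz": [0, 0.002, 0], "angular": [0, 0, 0]}, {"xyz": [0, 0.004, 0], "angular": [0, 0, 0]}, {"xyz": [0, 0.006, 0], "angular": [0, 0, 0]}, {"xyz": [0, 0.008, 0], "angular": [0, 0, 0]}, {"xyz": [0, 0.008, 0], "angular": [0, 0, 0]}])

```text
clock: 19.75
position: [0.4887, 0.0951, 0.0041]
ee_rot: [0.738, 0.675, 0.0, -0.001]
ft_force: [-0.4, 0.6, -0.7]
grip_width: 0.001
grasp_force: 0.0
```

Emit:
carry_out(motion=[{"xyz": [0, 0.002, 0], "angular": [0, 0, 0]}, {"xyz": [0, 0.004, 0], "angular": [0, 0, 0]}, {"xyz": [0, 0.005, 0], "angular": [0, 0, 0]}, {"xyz": [0, 0.005, 0], "angular": [0, 0, 0]}])

```text
clock: 20.15
position: [0.4931, 0.0951, 0.004]
ee_rot: [0.738, 0.675, -0.0, -0.002]
ft_force: [-3.9, 0.9, 1.9]
grip_width: 0.001
grasp_force: 0.0
```

Emit:
carry_out(motion=[{"xyz": [0, 0.001, 0], "angular": [0, 0, 0]}, {"xyz": [0, 0.002, 0], "angular": [0, 0, 0]}, {"xyz": [0, 0.002, 0], "angular": [0, 0, 0]}])

```text
clock: 20.45
position: [0.4935, 0.095, 0.0039]
ee_rot: [0.738, 0.675, -0.001, -0.002]
ft_force: [-13.7, 1.6, 10.9]
grip_width: -0.001
grasp_force: 0.0
```

Emit:
carry_out(motion=[{"xyz": [0, 0.001, 0], "angular": [0, 0, 0]}, {"xyz": [0, 0.002, 0], "angular": [0, 0, 0]}, {"xyz": [0, 0.002, 0], "angular": [0, 0, 0]}])

```text
clock: 20.75
position: [0.4936, 0.095, 0.0038]
ee_rot: [0.738, 0.675, -0.003, -0.003]
ft_force: [-26.9, 1.0, 21.8]
grip_width: -0.002
grasp_force: 0.0
```

Hard stop: flush. Back away and look from the top.

Emit:
carry_out(motion=[{"xyz": [0, -0.008, 0], "angular": [0, 0, 0]}, {"xyz": [0, -0.03, 0], "angular": [0, 0, 0]}, {"xyz": [0, -0.04, -0.04], "angular": [0, 0, 0]}, {"xyz": [0, -0.04, -0.08], "angular": [0, 0, 0]}, {"xyz": [0, -0.04, -0.12], "angular": [0, 0, 0]}, {"xyz": [-0.04, -0.04, -0.15], "angular": [0, 0, 0]}, {"xyz": [-0.08, -0.04, -0.15], "angular": [0, 0, 0]}, {"xyz": [-0.12, -0.04, -0.15], "angular": [0, 0, 0]}, {"xyz": [-0.16, -0.04, -0.15], "angular": [0, 0, 0]}, {"xyz": [-0.2, -0.04, -0.15], "angular": [0, 0, 0]}, {"xyz": [-0.24, -0.04, -0.15], "angular": [0, 0, 0]}, {"xyz": [-0.28, -0.04, -0.15], "angular": [0, 0, 0]}])

```text
clock: 21.95
position: [0.4326, -0.1834, 0.1539]
ee_rot: [0.738, 0.674, 0.0, -0.0]
ft_force: [1.2, 0.6, 0.6]
grip_width: -0.002
grasp_force: 0.0
```

Emit:
carry_out(motion=[{"xyz": [-0.05, 0, 0], "angular": [0, 0, 0]}, {"xyz": [-0.1, 0, 0], "angular": [0, 0, 0]}, {"xyz": [-0.12, 0, 0], "angular": [0, 0, 0]}, {"xyz": [-0.12, 0, 0], "angular": [0, 0, 0]}])

```text
clock: 22.35
position: [0.4209, -0.3043, 0.153]
ee_rot: [0.74, 0.673, -0.0, -0.001]
ft_force: [0.2, 1.0, -0.1]
grip_width: -0.004
grasp_force: 0.0
```

Run:
```python
from h import *
c=camera("top");a=c["img"];b=cv2.imread("pics/last_top.png")[:,:,::-1]
crop(c,"pics/a.png",215,375,205,280,5,grid=10)
d={**c,"img":np.ascontiguousarray(b)};crop(d,"pics/b.png",215,375,205,260,5,grid=10)
cv2.imwrite("pics/fin.png",np.vstack([cv2.imread("pics/a.png")[:275],cv2.imread("pics/b.png")]))
o=get_obs();print(o["clock"],o["position"])
```

```text
22.4 [ 0.42172457 -0.30170657  0.15309522]
```

View pics/fin.png

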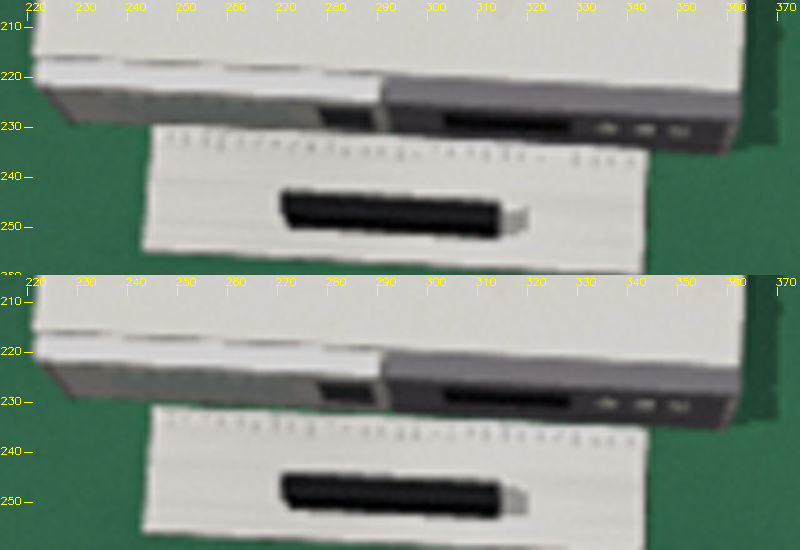

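Top half (now) against bottom half (before): the dark gap along the front is gone over the whole length. The true edge meets the door foot at left (152,125) and the panel foot at right (648,150). The middle lies about 8 mm from the seam, the door is flush and the arm is clear. I hand in.

```bash
python3 -c "
from workcell import *
print(hand_in())"
```

```text
the job is handed in; nothing more can be done
None
```

I pushed the door home on its catch and left the straightedge released, flat and flush along the front, about 8 mm off the seam; the job is handed in, but no verdict came back, so this rests on the last top picture and the contact forces.

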